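# Load the window plate and hold the sprung keeper arm back

## Task

On the measuring bench, take the wide plate with the round window out of the storage tray and slide it upright, fully home, into the slot of the cast holder, leaving the other two plates standing in the tray. Then push the holder's sprung arm by its upright post back over the plate, well past its ratchet click, and finish while still holding it compressed there: it springs back if released, so the program ends with the fingers pressing on it.

Things in the scene. Friction and masses are not known exactly. Their poses are not given: they have to be found in the camera images.
- plate_center (a point): Centre of the plate to load: blackened steel slab 60 (its x) x 10 (its y, thickness) x 85 mm tall (its z, up), about 0.22 kg, with a round through window of 24 mm diameter centred 5.5 mm above this point; the top 25 mm are solid and are the place to grip, across the 10 mm thickness. The widest of three plates standing on edge in the tray, in any of its three pockets. Symmetric under a half turn.
- plate_b_center (a point): Centre of a second plate, not to be moved: same material, 44 x 10 x 85 mm, with a square window.
- plate_c_center (a point): Centre of a third plate, not to be moved: same material, 30 x 10 x 85 mm, without a window.
- tray: Beige-grey storage tray, 96 (x) x 225 (y) x 32 mm high, fixed to the bench; origin at the centre of its underside. Three pockets 64.5 (x) x 13 (y) mm and 24 mm deep at y = -70, 0 and +70 mm of its frame, their floor 8 mm above the bench; the plates stand in them with their 60 mm width along x and their tops 93 mm above the bench.
- holder: Cast holder fixed to the bench; base plate 140 x 215 x 12 mm. Origin on the bench surface right below the middle of the slot; z up. The slot block is 92 (x) x 46 (y) mm, its top 50 mm above the bench. The aluminium pivot column of the arm stands at x = -20, y = -100 mm; a steel post with the pawl, 110 mm tall, at x = 50, y = -122 mm.
- slot_mouth (a point): Centre of the slot's mouth in the block's top face, 50 mm above the bench; axes as the holder's. Slot 62 (along x) x 12 mm (along y), 35 mm deep straight down, with a 4 mm chamfer round the mouth. A plate fully home stands on the slot floor 15 mm above the bench: its centre is 57.5 mm and its top 100 mm above the bench.
- keeper_pivot (a point): Point on the upright axis about which the sprung arm swings, 112 mm above the bench. The arm is an aluminium bar 20 mm wide, 132 mm long from the axis, between 106 and 118 mm above the bench, so it passes 6 mm above a plate that is fully home and is blocked by one that is not.
- keeper_post (a point): Middle of the black upright post on the arm's outer end: 18 mm diameter, 38 mm tall, from 118 to 156 mm above the bench, 120 mm from the pivot axis. At rest the arm points from the pivot to the holder's -x and +y, at 1.0 rad from its +y direction; the post is pushed round the pivot, clockwise as seen from above, towards the holder's +x.
- keeper (a joint): Swing of the arm, rad: 0 at rest, growing clockwise (from above); at 1.0 it points along the holder's +y, over the plate; end stop at 1.05. The push at the post is about 3.5 N at the start, 8 N near 0.65 as the pawl climbs its tooth; at 0.75 it clicks over, the push drops to about 4.5 N near 0.85, then rises to 7 N. It never latches: let go, it springs back. Well past the click: above 0.80.
There are look-alikes about, which are no part of the job. Leave any yellow look-alike of the part that bears plate_center alone.

How it is judged:
On the way, in this order (a step that is already met when the one before it is completed fails the run):
1. the wide plate is fully home in the holder's slot (x of plate_center in the frame of holder between -0.006 and 0.006 m and y of plate_center in the frame of holder between -0.004 and 0.004 m and z of plate_center in the frame of holder between 0.05 and 0.0615 m and angle between plate_center's own z axis and vertical below 0.1 rad), for 0.2 s.
2. the sprung arm is pushed past its click by the fingers, with the plate home (all of step 1 and value of joint keeper above 0.8 rad and contact force between the fingers and keeper above 1 N), for 0.2 s.
At the end, for the whole second after the job is handed in: The wide plate stands fully home in the slot (within 4 mm of full depth and 0.1 rad of upright), untouched by the arm, and the fingers hold the arm still beyond 0.80 rad with more than 1 N (all of step 2 and velocity of joint keeper between -0.1 and 0.1 rad/s and contact force between keeper and plate below 0.5 N); the arm keeps its last pose, push and grip.
It fails at once if one of the other two plates is moved by more than 25 mm (distance of any of plate_b_center, plate_c_center from where it was at the start of the episode above 0.025 m).
It also fails if it takes over 58 s, if anything falls off the work surface, if the arm or the gripper's body presses on something with over 40 N, if the wrist force passes 120 N, or if a joint passes its speed limit or range.

## Robot

A 6-joint arm with a two-finger parallel gripper is mounted at the origin on the work surface. World frame = base frame: x ahead of the robot, y to its left, z up, the work surface at z = 0. Lengths are in m, angles in rad, forces in N, time in s.
With the tool pointing down it reaches from about 0.25 to 0.775 m from the base axis. Payload 4 kg.
Tool frame: the origin (TCP) lies at the very end of the fingers, on their centre line; the grasp point (between the pads) lies 19 mm behind it; z points along the fingers, x is the direction in which the jaws open and shut, and the axes are right-handed (so a half turn about z gives the same grasp; the last joint's range is limited). The gripper opens to 94 mm and grips with 3 to 60 N. Pads are 16 mm wide; open, the fingers measure 119 mm over their backs; the gripper's body (75 mm by 177 mm) begins 78 mm behind the grasp point.
Start: joints at [1.001, 0.087, 1.371, -0, 1.684, -0.103], TCP at [0.248, 0.491, 0.206] pointing down, gripper open.
Joint ranges: [-3.1, 3.1], [-0.76, 2.03], [0.27, 2.55], [-1.08, 4.22], [0.17, 2.65], [-2.57, 2.57]. Speed limits (rad/s): [2.79, 2.79, 3.14, 3.14, 3.14, 3.14].

## Interface

Orientations are given as [roll, pitch, yaw] about the fixed x, y, z axes, in that order (R = Rz(yaw) Ry(pitch) Rx(roll)).
In Python, from station import status, eyes, ctrl gives the robot as it stands.
- The arm moves only by the tool play_rows, never from a script. Its argument "commands" is a list of rows, each a list of 3 entries, a list of its own where there are three numbers: the opening, from -1 (shut) to 1 (fully open), then the shift along the tool's x, y, z in cm, then the turn about the tool's z in degrees. In form: [[hand, [dx, dy, dz], turn], ...]. A call has 1 to 12 rows; each row shifts and turns the pose as measured when the row begins, along the tool's axes as they then stand; what a row does not reach is not made up. A row lasts 1/10 s, in which the tool goes at most 50 mm and 8.59 degrees, less where a joint would pass 70% of its speed; a pose out of reach is approached as far as the arm can. A call with a gripper value outside its range is refused whole. The fingers move at their own pace and stop on an object; "force" is the grip in N (left out, the last holds). Time passes only in rows, so rows that do not move let the fingers close. It gives the time, the measured TCP pose, the force and the opening at its end, in the units of the state.
- status.state(): the state, without advancing time (a new reading comes with each control period).
- eyes.read_camera(name): name is "side" or "top" or "wrist"; returns the picture (400x640x3 uint8, red, green, blue); there is no depth.
- eyes.get_calibration(name): a dict with "camera_matrix" (3x3 intrinsics, pixels), "origin" and "rotation" of the camera in the world; the wrist camera has in their place "tool_from_camera" (4x4, takes a point from camera to tool coordinates, whose origin is the TCP and whose axes are the tool frame's). Camera axes: x right, y up, looking along -z (the intrinsics and any distortion apply to the point x, -y, -z); pixel columns grow to the right and rows downward; lengths in m; the calibration is good to about 2 mm. A picture is of the moment at which its call begins: read the wrist's pose just before it. get_calibration takes no time and is no camera call.
- ctrl.close_job(): hands the job in, once; it reports no verdict.
Trained networks look in the newest picture that a camera, given by its name, has taken for a name from the list of things; names that differ only in an ending like _2 or _b are one class to them, and where a whole thing is asked for, a point or a joint stands for the part that bears it (a point fixed in the world has none). Each returns a list of dicts, best first, with "score" (0 to 1); they miss things now and then, are a little off and sometimes report something else, mostly with a low value. They report only what shows in the picture. A call takes as long as a camera call. They do not tell look-alikes from the thing itself.
- eyes.spot_in(query, camera): "at" ([column, row] in pixels, amid what is visible of it).
- eyes.regions_of(query, camera): "mask" (400x640 bool, what is visible of it) and "at" ([column, row] in pixels, amid what is visible of it).
The state is a dict: "time_s": time; "q": joint angles; "joint_vel": joint speeds; "tau": joint torques, N m; "ee_pos": TCP position; "orientation": TCP orientation; "wrist_force": force on the tool from outside, world axes, zero at the start; "ft_torque": the same for the moment, N m; "grip_width": finger opening in m.
Only numpy, scipy, OpenCV 4.12 (cv2) and the standard library are available. Lean on these libraries where they do the work, as an engineer would, in place of code of your own. Each camera call takes 0.05 s, during which the arm holds its last target.

## Working session

There is one attempt and no reset: what is moved stays moved. The work goes in short steps, Python scripts to look and compute and a tool call to move; the robot and the scene stay as the last step left them, time stands still between calls to the robot, and variables do not carry over. Pictures are saved under pics/ and viewed, and the job is handed in when it is done.

Besides the shell and the picture viewer there is one more tool, called after "Request:" by a JSON object that holds its "fn" and its "kwargs". play_rows: Moves the arm, as the interface text tells. Its arguments: {"type":"object","properties":{"commands":{"type":"array"},"force":{"type":"number"}},"required":["commands"]}

```bash
mkdir -p pics; ls; python3 - <<'E'
from station import status, eyes, ctrl
import cv2
s=status.state(); print(s)
for n in ("side","top","wrist"):
    im=eyes.read_camera(n); cv2.imwrite(f"pics/{n}0.png",im[:,:,::-1]); c=eyes.get_calibration(n); print(n,c)
E
```

```text
pics
{'time_s': 0.0, 'q': array([ 1.00089698e+00,  8.79585096e-02,  1.37221065e+00, -2.40709439e-05,
        1.68360063e+00, -1.03118863e-01]), 'joint_vel': array([-1.47407112e-03,  5.59908346e-05,  6.47076834e-04, -6.75302814e-04,
        1.06596497e-03,  5.69864937e-04]), 'tau': array([ 5.19869161e-05, -3.40182710e+01, -3.02425432e+01,  7.18115154e-02,
        3.31320707e-02, -1.70147860e-04]), 'ee_pos': array([0.24723727, 0.49069717, 0.20432438]), 'orientation': array([-3.14139234e+00,  2.16803872e-03,  1.10401338e+00]), 'wrist_force': array([-0.27125979,  0.16318924, -0.21339092]), 'ft_torque': array([-0.0227291 , -0.03103686, -0.02291596]), 'grip_width': 0.09414211967460313}
side {'camera_matrix': array([[494.84148268,   0.        , 318.66299819],
       [  0.        , 494.84148268, 199.65901437],
       [  0.        ,   0.        ,   1.        ]]), 'origin': array([ 0.3703865 , -0.8819341 ,  0.66128018]), 'rotation': array([ 1.03723415,  0.01671174, -0.13536848])}
top {'camera_matrix': array([[452.80480349,   0.        , 321.89235021],
       [  0.        , 452.80480349, 198.60732593],
       [  0.        ,   0.        ,   1.        ]]), 'origin': array([0.3673148 , 0.01923626, 1.2154163 ]), 'rotation': array([ 0.11252526, -0.00527739, -1.55442664])}
wrist {'camera_matrix': array([[290.14356788,   0.        , 318.97673423],
       [  0.        , 290.14356788, 200.72357882],
       [  0.        ,   0.        ,   1.        ]]), 'tool_from_camera': array([[ 9.99999738e-01, -6.50923822e-04,  3.16995951e-04,
         2.42236227e-04],
       [-5.58269643e-04, -9.72030221e-01, -2.34855144e-01,
        -6.85188909e-02],
       [ 4.61002452e-04,  2.34854905e-01, -9.72030329e-01,
        -1.79403004e-01],
       [ 0.00000000e+00,  0.00000000e+00,  0.00000000e+00,
         1.00000000e+00]])}
```

View pics/side0.png

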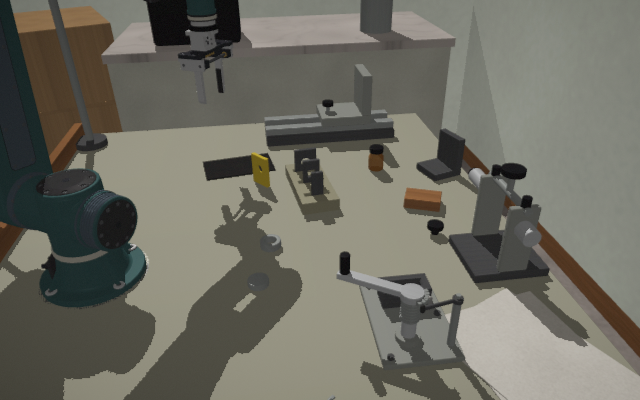

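View pics/top0.png

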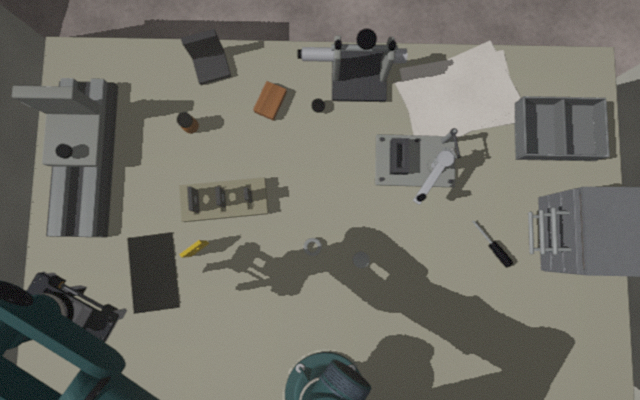

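View pics/wrist0.png

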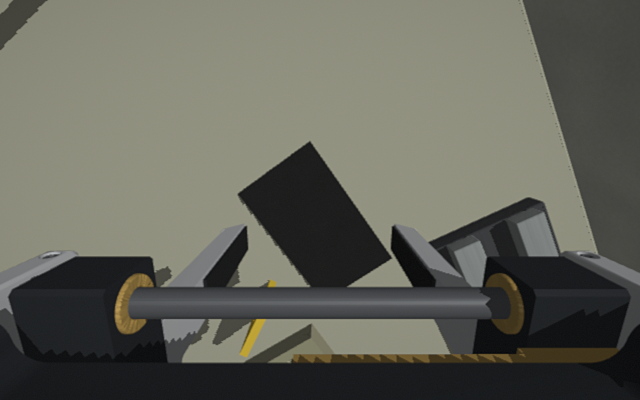

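```bash
cat > h.py <<'E'
import numpy as np, cv2
from scipy.spatial.transform import Rotation as R
from station import status, eyes, ctrl
def cam(n,s=None):
    c=eyes.get_calibration(n); K=np.array(c["camera_matrix"])
    if n=="wrist":
        s=s or status.state()
        T=np.eye(4);T[:3,:3]=R.from_euler('xyz',s["orientation"]).as_matrix();T[:3,3]=s["ee_pos"]
        M=T@np.array(c["tool_from_camera"])
        return K,M[:3,3],M[:3,:3]
    return K,np.array(c["origin"]),R.from_euler('xyz',c["rotation"]).as_matrix()
def proj(C,P):
    K,o,r=C; p=(np.atleast_2d(P)-o)@r; p=p*[1,-1,-1]; u=p@K.T; return u[:,:2]/u[:,2:]
def ray(C,uv):
    K,o,r=C; d=np.linalg.inv(K)@[uv[0],uv[1],1]; d=r@(d*[1,-1,-1]); return o,d/np.linalg.norm(d)
def onz(C,uv,z):
    o,d=ray(C,uv); return o+d*(z-o[2])/d[2]
def tri(L):
    A=np.zeros((3,3));b=np.zeros(3)
    for C,uv in L:
        o,d=ray(C,uv);P=np.eye(3)-np.outer(d,d);A+=P;b+=P@o
    x=np.linalg.solve(A,b); 
    return x,[np.linalg.norm(np.cross(x-o,d)) for o,d in (ray(C,uv) for C,uv in L)]
def shot(n,name,crop=None,k=1):
    im=eyes.read_camera(n); o=im[:,:,::-1]
    if crop: a,b,c,d=crop;o=o[b:d,a:c]
    o=cv2.resize(o,None,fx=k,fy=k,interpolation=cv2.INTER_CUBIC); cv2.imwrite("pics/"+name,o); return im
E
python3 - <<'E'
from h import *
ca=[]
for n,crop,k in (("side",(190,120,350,220),5),("top",(170,150,290,240),6)):
    im=shot(n,n+"_tray.png",crop,k)
    C=cam(n)
    for q in ("plate_center","plate_b_center","tray","holder","slot_mouth","keeper_pivot","keeper_post"):
        print(n,q,[(np.round(d["at"]).tolist(),round(float(d["score"]),2)) for d in eyes.spot_in(q,n)][:5])
for n,crop,k in (("side",(320,230,480,370),4),("top",(360,110,500,220),5)):
    shot(n,n+"_hold.png",crop,k)
E
```

```text
side plate_center [([300.0, 158.0], 0.69), ([258.0, 169.0], 0.6)]
side plate_b_center [([308.0, 166.0], 0.68), ([409.0, 315.0], 0.43)]
side tray [([309.0, 196.0], 0.86)]
side holder [([410.0, 318.0], 0.84)]
side slot_mouth [([408.0, 318.0], 0.67), ([384.0, 285.0], 0.62)]
side keeper_pivot [([409.0, 314.0], 0.94)]
side keeper_post [([384.0, 289.0], 0.85)]
top plate_center [([191.0, 202.0], 0.77), ([192.0, 247.0], 0.53)]
top plate_b_center [([219.0, 195.0], 0.66)]
top tray [([227.0, 198.0], 0.91)]
top holder [([418.0, 162.0], 0.89)]
top slot_mouth [([415.0, 160.0], 0.95)]
top keeper_pivot [([417.0, 162.0], 0.65)]
top keeper_post [([435.0, 172.0], 0.58)]
```

View pics/side_tray.png

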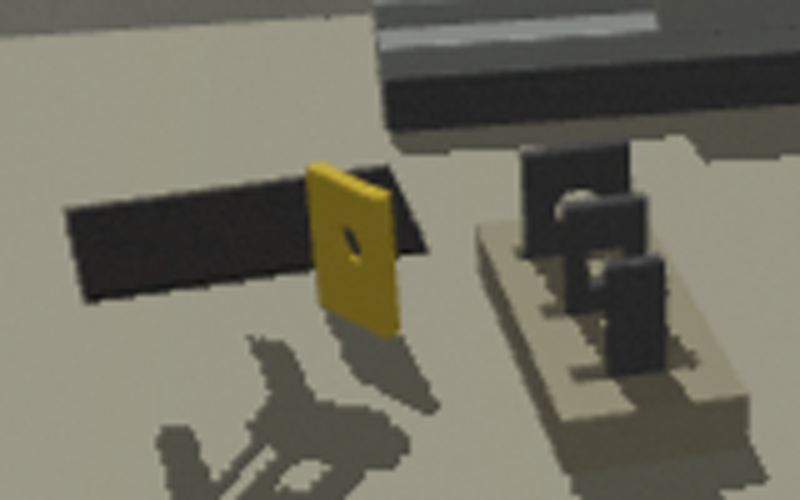

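View pics/top_tray.png

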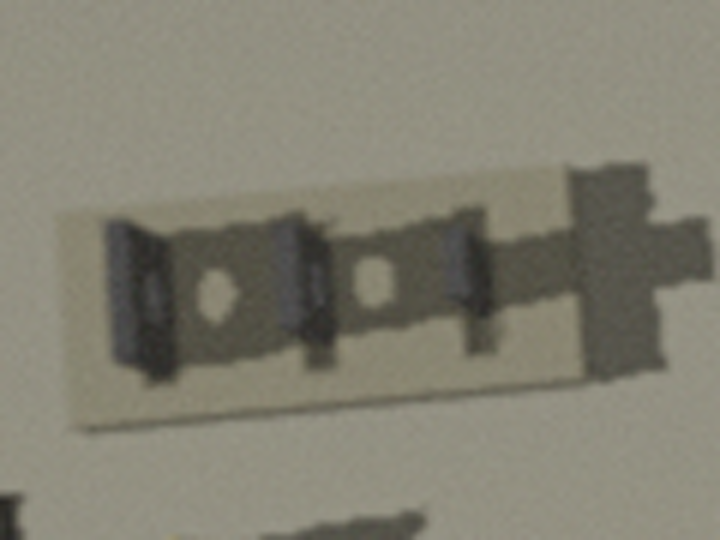

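View pics/side_hold.png

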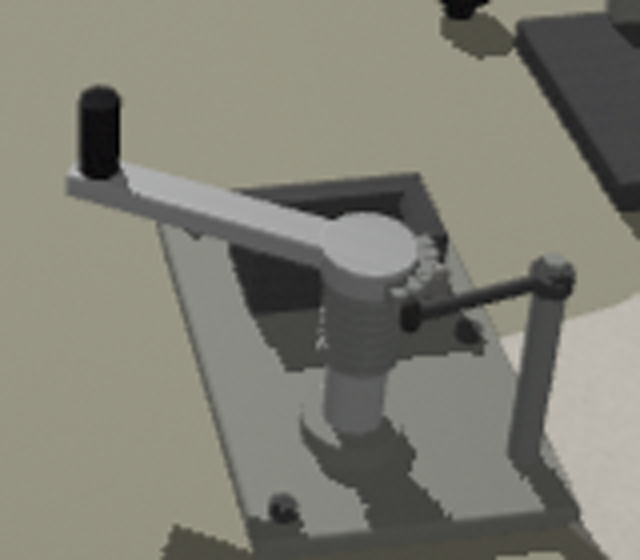

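View pics/top_hold.png

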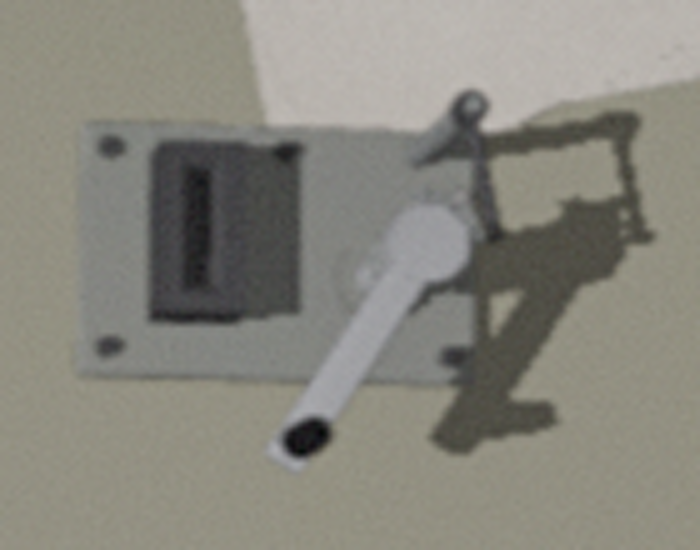

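```bash
python3 - <<'E'
from h import *
T=cam("top");S=cam("side")
print("tray corners"); 
for c in ((55,213),(568,166),(583,380),(72,430)):
    print(onz(T,(170+c[0]/6,150+c[1]/6),0.032).round(4))
print("plate top")
for c in ((107,220),(133,222),(113,362),(137,370)):
    print(onz(T,(170+c[0]/6,150+c[1]/6),0.093).round(4))
print("tri win",tri([(T,(170+155/6,150+295/6)),(S,(190+575/5,120+205/5))]))
print("base corners z.012")
for c in ((85,122),(78,376),(470,385)):
    print(onz(T,(360+c[0]/5,110+c[1]/5),0.012).round(4))
print("block top .05")
for c in ((153,143),(242,148),(150,316),(240,320)):
    print(onz(T,(360+c[0]/5,110+c[1]/5),0.05).round(4))
print("slot",onz(T,(360+197/5,110+229/5),0.05))
p,e=tri([(T,(360+305/5,110+436/5)),(S,(320+101/4,230+90/4))]);print("post top",p,e)
print("pivot",onz(T,(360+430/5,110+243/5),0.12))
E
```

```text
tray corners
[0.5295 0.3917 0.032 ]
[0.5542 0.1673 0.032 ]
[0.4599 0.1578 0.032 ]
[0.4344 0.3794 0.032 ]
plate top
[0.5186 0.3507 0.093 ]
[0.5179 0.3399 0.093 ]
[0.4593 0.3453 0.093 ]
[0.4562 0.3352 0.093 ]
tri win (array([0.48966938, 0.33786545, 0.06205131]), [np.float64(0.0011439308826092696), np.float64(0.001143930882609394)])
base corners z.012
[ 0.6817 -0.1319  0.012 ]
[ 0.5421 -0.1285  0.012 ]
[ 0.5408 -0.3392  0.012 ]
block top .05
[ 0.6611 -0.163   0.05  ]
[ 0.6592 -0.2098  0.05  ]
[ 0.5688 -0.1613  0.05  ]
[ 0.5675 -0.2083  0.05  ]
slot [ 0.61541897 -0.18599726  0.05      ]
post top [ 0.49597017 -0.21782398  0.15779768] [np.float64(0.0017667672609836763), np.float64(0.0017667672609835768)]
pivot [ 0.59550821 -0.28850539  0.12      ]
```

Request:
{"fn": "play_rows", "kwargs": {"commands": [[1, [-1, 3.6, -0.3], 0], [1, [-1, 3.6, -0.3], 0], [1, [-1.2, 3.6, -0.3], 0], [1, [-1.2, 3.6, -0.3], 0], [1, [-1.2, 3.6, -0.3], 0], [1, [-1.2, 3.6, -0.3], 0], [1, [-1.2, 3.6, 0], 0], [1, [-1, 3.6, 0], 0], [1, [0, 0, 0], -8], [1, [0, 0, 0], -8], [1, [0, 0, 0], -8], [1, [0, 0, 0], -8]]}}

```text
time_s: 2.25
ee_pos: [0.4737, 0.2728, 0.2234]
orientation: [3.14, -0.0, 1.685]
wrist_force: [1.1, -0.5, 0.1]
grip_width: 0.0939
```

```bash
cat >> h.py <<'E'
def plan(pos,yaw,n,s=None):
    "print total shift in the tool frame (cm), turn deg"
    s=s or status.state(); Rm=R.from_euler('xyz',s["orientation"]); d=Rm.inv().apply(np.array(pos)-s["ee_pos"])*100
    dy=(yaw-s["orientation"][2]+np.pi)%(2*np.pi)-np.pi
    print("t",round(s["time_s"],2),"at",s["ee_pos"].round(4),"rpy",s["orientation"].round(4),"w",round(s["grip_width"],4),"F",s["wrist_force"].round(1)," shift cm",d.round(2),"turn",round(-np.degrees(dy),2))
E
python3 - <<'E'
from h import *
plan((0.45,0.28,0.22),1.68,1)
shot("wrist","w1.png")
E
```

```text
t 2.25 at [0.4737 0.2728 0.2234] rpy [ 3.1404e+00 -4.0000e-04  1.6846e+00] w 0.0939 F [ 1.1 -0.5  0.1]  shift cm [ 0.98 -2.27  0.34] turn 0.26
```

View pics/w1.png

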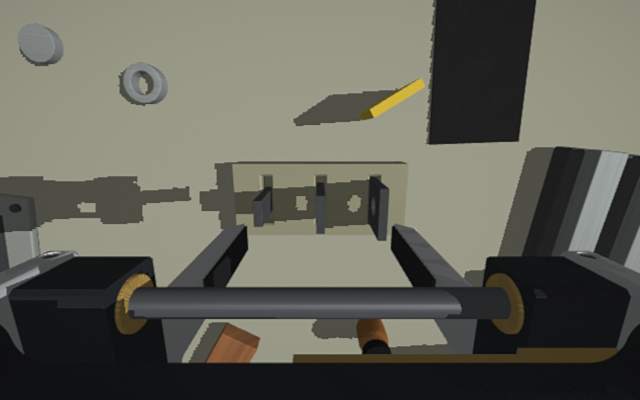

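```bash
python3 - <<'E'
from h import *
s=status.state()
shot("wrist","w1c.png",(225,150,415,245),4)
C=cam("wrist",s)
for q in ("plate_center","tray"): 
    for d in eyes.regions_of(q,"wrist")[:3]:
        print(q,d["score"],np.round(d["at"]),cv2.minAreaRect(np.argwhere(d["mask"])[:,::-1].astype(np.float32)))
# predict plate with current estimates
yaw=0.11;ctr=np.array([.4875,.3432])
P=[]
for z in (.093,):
  for a,b in((-.03,-.005),(-.03,.005),(.03,.005),(.03,-.005)):
    P.append([*(ctr+[a*np.cos(yaw)-b*np.sin(yaw),a*np.sin(yaw)+b*np.cos(yaw)]),z])
print(((proj(C,P)-[225,150])*4).round(0))
E
```

```text
plate_center 0.91 [392. 100.] ((391.35595703125, 99.5873031616211), (12.206005096435547, 71.00733947753906), 58.78159713745117)
plate_center 0.9 [375. 210.] ((376.9299621582031, 208.5320587158203), (21.607847213745117, 62.89365768432617), 1.9749339818954468)
tray 0.94 [312. 190.] ((319.5, 197.5), (73.0, 175.0), 90.0)
[[608. 150.]
 [644. 151.]
 [631. 358.]
 [596. 358.]]
```

View pics/w1c.png

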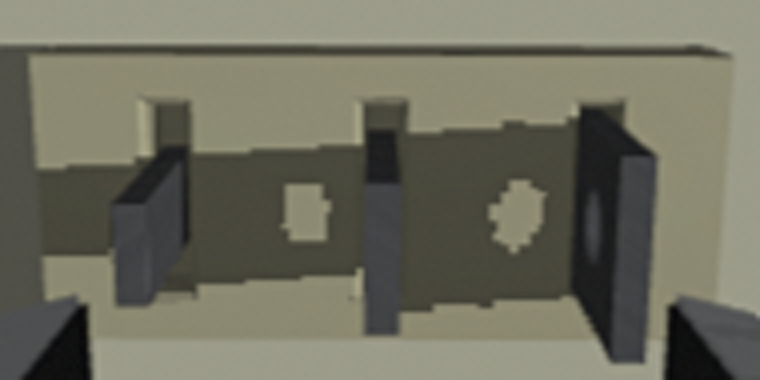

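```bash
python3 - <<'E'
from h import *
s=status.state()
C=cam("wrist",s)
q=[onz(C,(225+a/4,150+b/4),.093) for a,b in((623,153),(657,153),(645,360),(611,362))]
c=np.mean(q,0); print(np.round(q,4),c)
d=(q[2]+q[3]-q[0]-q[1]);print(np.arctan2(d[1],d[0]))
# tray corners z=.032
for a,b in ((30,55),(733,55),(715,340)): print(onz(C,(225+a/4,150+b/4),.032).round(4))
plan((c[0],c[1],.15),1.68,1)
E
```

```text
[[0.459  0.3398 0.093 ]
 [0.4581 0.349  0.093 ]
 [0.5176 0.3553 0.093 ]
 [0.5192 0.3458 0.093 ]] [0.48848134 0.34748734 0.093     ]
0.10321086053685376
[0.4581 0.1613 0.032 ]
[0.4344 0.3842 0.032 ]
[0.5301 0.3954 0.032 ]
t 2.45 at [0.4734 0.2731 0.2235] rpy [ 3.1403e+00 -5.0000e-04  1.6764e+00] w 0.0936 F [-0.4  1.   0.1]  shift cm [7.23 2.27 7.35] turn -0.21
```

Request:
{"fn": "play_rows", "kwargs": {"commands": [[0.3, [2.4, 0.8, 2], 0], [0.3, [2.4, 0.8, 2], 0], [0.3, [2.4, 0.7, 2], 0], [0.3, [0, 0, 0], 0], [0.3, [0, 0, 0], 0]]}}

```text
time_s: 2.95
ee_pos: [0.4903, 0.3497, 0.1639]
orientation: [3.136, -0.001, 1.664]
wrist_force: [0.9, -0.5, 0.5]
grip_width: 0.0614
```

```bash
python3 - <<'E'
from h import *
s=status.state();print(s["orientation"])
shot("wrist","w2.png",(220,150,420,300),4)
C=cam("wrist",s)
P=[[.4885,.3475,z] for z in (.093,)]
print((proj(C,P)-[220,150])*4)
plan((.4885,.3475,.12),1.676,1)
E
```

```text
[ 3.13600657e+00 -1.03533700e-03  1.66371773e+00]
[[384.44713436 226.80257554]]
t 3.0 at [0.49   0.3495 0.1636] rpy [ 3.1367e+00 -1.2000e-03  1.6636e+00] w 0.0612 F [-0.3  0.7 -0.9]  shift cm [-0.19 -0.19  4.36] turn -0.71
```

View pics/w2.png

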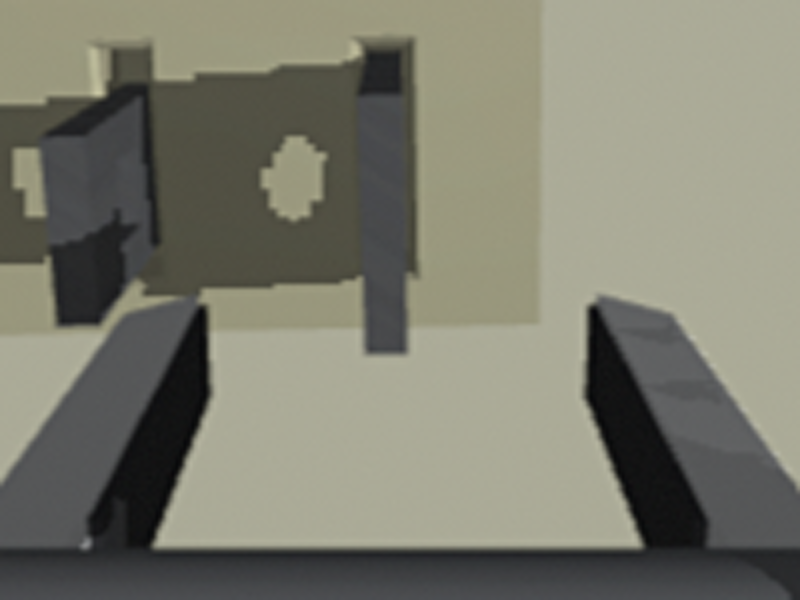

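Request:
{"fn": "play_rows", "kwargs": {"commands": [[0.1, [-0.2, -0.2, 2], -0.7], [0.1, [0, 0, 2], 0], [0.1, [0, 0, 2], 0], [0.1, [0, 0, 0], 0]]}}

```text
time_s: 3.4
ee_pos: [0.4912, 0.3456, 0.1088]
orientation: [3.127, -0.004, 1.67]
wrist_force: [0.3, -0.2, 0.8]
grip_width: 0.0515
```

```bash
python3 - <<'E'
from h import *
plan((.4885,.3475,.069),1.676,1)
shot("wrist","w3.png",(220,150,420,300),4)
E
```

```text
t 3.4 at [0.4912 0.3456 0.1088] rpy [ 3.1268 -0.0041  1.6701] w 0.0515 F [ 0.3 -0.2  0.8]  shift cm [ 0.2  -0.31  3.98] turn -0.34
```

View pics/w3.png

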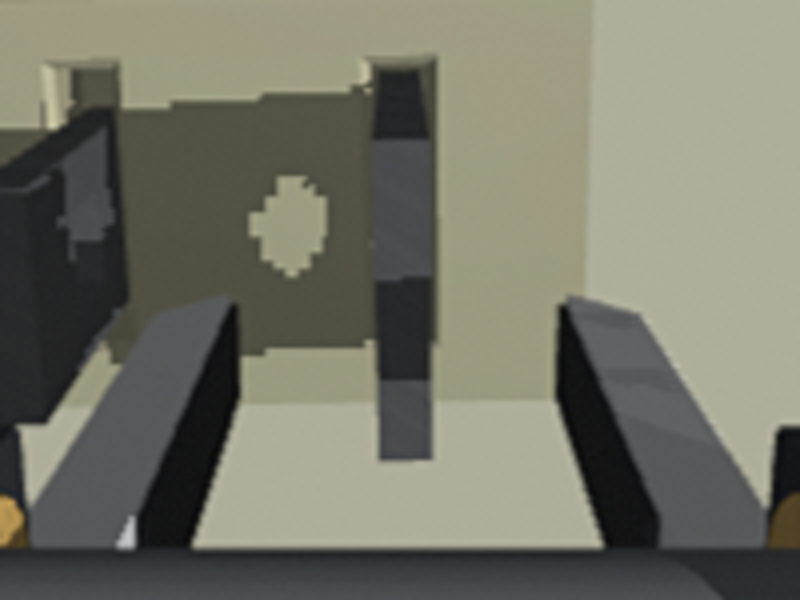

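Request:
{"fn": "play_rows", "kwargs": {"commands": [[0, [0.1, -0.2, 1], -0.3], [0, [0, -0.1, 1], 0], [0, [0, 0, 1], 0], [0, [0, 0, 0.9], 0], [0, [0, 0, 0], 0]]}}

```text
time_s: 3.95
ee_pos: [0.4924, 0.3477, 0.0747]
orientation: [3.115, -0.009, 1.674]
wrist_force: [-0.1, -0.4, 0.1]
grip_width: 0.0474
```

```bash
python3 - <<'E'
from h import *
plan((.4885,.3475,.069),1.676,1)
shot("wrist","w4.png",(220,150,420,300),4)
E
```

```text
t 3.95 at [0.4924 0.3477 0.0747] rpy [ 3.1151 -0.0089  1.6741] w 0.0474 F [-0.1 -0.4  0.1]  shift cm [ 0.01 -0.41  0.56] turn -0.11
```

View pics/w4.png

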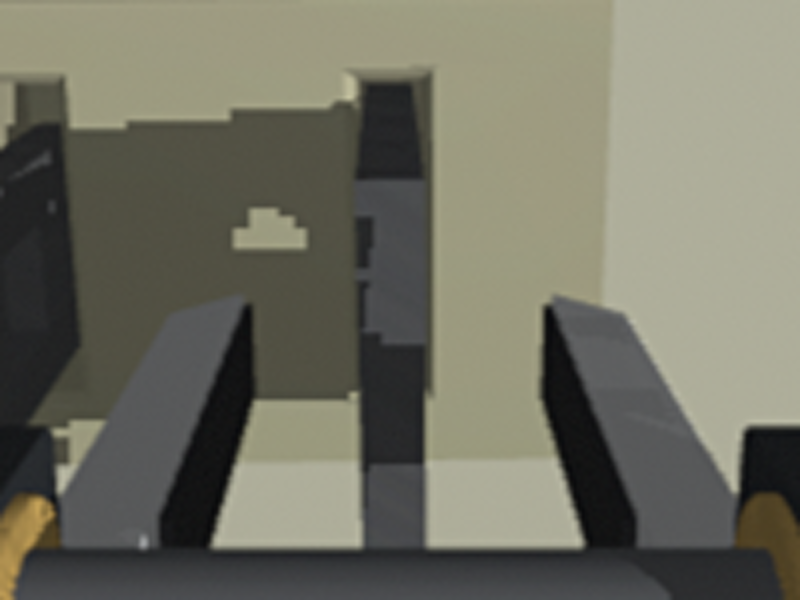

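Request:
{"fn": "play_rows", "kwargs": {"commands": [[0, [0, -0.4, 0], 0], [0, [0, 0, 0], 0], [0, [0, 0, 0], 0]]}}

```text
time_s: 4.3
ee_pos: [0.4889, 0.3479, 0.076]
orientation: [3.113, -0.01, 1.674]
wrist_force: [-0.5, 0.3, 0.2]
grip_width: 0.0466
```

```bash
python3 - <<'E'
from h import *
plan((.4885,.3475,.069),1.676,1)
E
```

```text
t 4.3 at [0.4889 0.3479 0.076 ] rpy [ 3.1132 -0.0099  1.6742] w 0.0466 F [-0.5  0.3  0.2]  shift cm [-0.04 -0.06  0.69] turn -0.1
```

Request:
{"fn": "play_rows", "kwargs": {"commands": [[0, [0, 0, -0.5], 0], [0, [0, 0, -0.5], 0], [0, [0, 0, -0.5], 0], [0, [0, 0, -0.5], 0]]}}

```text
time_s: 4.7
ee_pos: [0.4885, 0.3478, 0.098]
orientation: [3.112, -0.01, 1.674]
wrist_force: [-0.4, -0.1, -0.6]
grip_width: 0.0471
```

```bash
python3 - <<'E'
from h import *
plan((.4885,.3475,.069),1.676,1)
E
```

```text
t 4.7 at [0.4885 0.3478 0.098 ] rpy [ 3.1125 -0.0101  1.6744] w 0.0471 F [-0.4 -0.1 -0.6]  shift cm [-0.06 -0.08  2.9 ] turn -0.09
```

Request:
{"fn": "play_rows", "kwargs": {"commands": [[0, [0, 0, -2], 0], [0, [0, 0, -2], 0], [0, [0, 0, -2], 0]]}}

```text
time_s: 5.0
ee_pos: [0.4855, 0.3461, 0.1581]
orientation: [3.117, -0.008, 1.674]
wrist_force: [0.1, -0.1, -0.3]
grip_width: 0.0471
```

```bash
python3 - <<'E'
from h import *
plan((.4885,.3475,.069),1.676,1)
E
```

```text
t 5.0 at [0.4855 0.3461 0.1581] rpy [ 3.1171 -0.008   1.6741] w 0.0471 F [ 0.1 -0.1 -0.3]  shift cm [0.04 0.1  8.92] turn -0.11
```

Request:
{"fn": "play_rows", "kwargs": {"commands": [[0, [0, 0, 1], 0], [0, [0, 0, 1], 0], [0, [0, 0, 1], 0]]}}

```text
time_s: 5.3
ee_pos: [0.4891, 0.3481, 0.1328]
orientation: [3.106, -0.013, 1.674]
wrist_force: [0.3, 1.2, 0.2]
grip_width: 0.047
```

```bash
python3 - <<'E'
from h import *
plan((.4885,.3475,.069),1.676,1)
E
```

```text
t 5.3 at [0.4891 0.3481 0.1328] rpy [ 3.1063 -0.0129  1.6743] w 0.047 F [0.3 1.2 0.2]  shift cm [-0.14 -0.29  6.37] turn -0.1
```

Request:
{"fn": "play_rows", "kwargs": {"commands": [[0, [0, 0, -4], 0], [0, [0, 0, -4], 0]]}}

```text
time_s: 5.5
ee_pos: [0.4799, 0.3429, 0.1975]
orientation: [3.134, -0.0, 1.674]
wrist_force: [-0.5, 1.5, 1.2]
grip_width: 0.0468
```

```bash
python3 - <<'E'
from h import *
plan((.4885,.3475,.069),1.676,1); print(status.state()["q"].round(4))
E
```

```text
t 5.5 at [0.4799 0.3429 0.1975] rpy [ 3.1340e+00 -5.0000e-04  1.6739e+00] w 0.0468 F [-0.5  1.5  1.2]  shift cm [ 0.36  0.81 12.85] turn -0.12
[ 0.5259  0.1723  1.2917 -0.0027  1.6705 -1.1482]
```

Request:
{"fn": "play_rows", "kwargs": {"commands": [[0, [0, 0, 0.4], 0], [0, [0, 0, 0.4], 0], [0, [0, 0, 0.4], 0], [0, [0, 0, 0.4], 0], [0, [0, 0, 0.4], 0]]}}

```text
time_s: 6.0
ee_pos: [0.4794, 0.3425, 0.1724]
orientation: [3.138, 0.001, 1.674]
wrist_force: [-0.7, -0.4, 0.0]
grip_width: 0.0469
```

```bash
python3 - <<'E'
from h import *
plan((.4885,.3475,.069),1.676,1); print(status.state()["q"].round(4))
E
```

```text
t 6.0 at [0.4794 0.3425 0.1724] rpy [3.1376e+00 1.2000e-03 1.6739e+00] w 0.0469 F [-0.7 -0.4  0. ]  shift cm [ 0.41  0.92 10.34] turn -0.12
[ 0.5258  0.1805  1.3317 -0.0027  1.6262 -1.1483]
```

Request:
{"fn": "play_rows", "kwargs": {"commands": [[0, [0.1, 0.2, 0.5], 0], [0, [0.1, 0.2, 0.5], 0], [0, [0.1, 0.2, 0.5], 0], [0, [0.1, 0.2, 0.5], 0], [0, [0, 0.1, 0.5], 0], [0, [0, 0, 0.5], 0], [0, [0, 0, 0.5], 0], [0, [0, 0, 0.5], 0], [0, [0, 0, 0.5], 0], [0, [0, 0, 0.5], 0], [0, [0, 0, 0.5], 0], [0, [0, 0, 0.5], 0]]}}

```text
time_s: 7.2
ee_pos: [0.4881, 0.3473, 0.1049]
orientation: [3.141, 0.003, 1.674]
wrist_force: [0.2, 0.2, 0.2]
grip_width: 0.0473
```

```bash
python3 - <<'E'
from h import *
plan((.4885,.3475,.069),1.676,1); print(status.state()["q"].round(4))
E
```

```text
t 7.2 at [0.4881 0.3473 0.1049] rpy [3.1406e+00 2.6000e-03 1.6738e+00] w 0.0473 F [0.2 0.2 0.2]  shift cm [0.03 0.04 3.59] turn -0.13
[ 0.5254  0.2349  1.4025 -0.0028  1.5043 -1.1483]
```

Excellent: upright. Continue down 3.6 cm.

Request:
{"fn": "play_rows", "kwargs": {"commands": [[0, [0, 0, 0.5], 0], [0, [0, 0, 0.5], 0], [0, [0, 0, 0.5], 0], [0, [0, 0, 0.5], 0], [0, [0, 0, 0.5], 0], [0, [0, 0, 0.5], 0], [0, [0, 0, 0.4], 0], [0, [0, 0, 0.1], 0], [0, [0, 0, 0], 0]]}}

```text
time_s: 8.1
ee_pos: [0.4876, 0.3469, 0.0656]
orientation: [-3.141, 0.003, 1.674]
wrist_force: [-0.1, 0.9, 0.3]
grip_width: 0.0469
```

```bash
python3 - <<'E'
from h import *
plan((.4885,.3475,.069),1.676,1)
shot("wrist","w5.png",(220,150,420,300),4)
E
```

```text
t 8.1 at [0.4876 0.3469 0.0656] rpy [-3.141   0.0033  1.6739] w 0.0469 F [-0.1  0.9  0.3]  shift cm [ 0.05  0.09 -0.34] turn -0.12
```

View pics/w5.png

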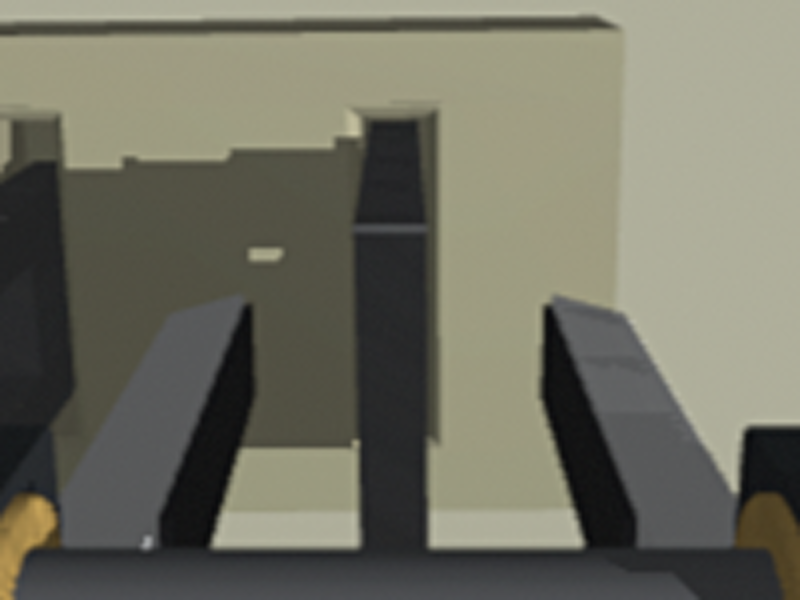

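Request:
{"fn": "play_rows", "kwargs": {"commands": [[0, [0, 0.1, -0.3], 0], [-1, [0, 0, 0], 0], [-1, [0, 0, 0], 0], [-1, [0, 0, 0], 0], [-1, [0, 0, 0], 0], [-1, [0, 0, 0], 0], [-1, [0, 0, 0], 0]], "force": 30}}

```text
time_s: 8.85
ee_pos: [0.4895, 0.3475, 0.0704]
orientation: [3.14, 0.002, 1.674]
wrist_force: [-1.0, 0.6, 0.3]
grip_width: 0.0097
```

```bash
python3 - <<'E'
from h import *
plan((.4885,.3475,.069),1.676,1)
E
```

```text
t 8.85 at [0.4895 0.3475 0.0704] rpy [3.1397e+00 2.1000e-03 1.6738e+00] w 0.0097 F [-1.   0.6  0.3]  shift cm [ 0.01 -0.1   0.14] turn -0.12
```

Request:
{"fn": "play_rows", "kwargs": {"commands": [[-1, [0, 0, -0.3], 0], [-1, [0, 0, -0.5], 0], [-1, [0, 0, -0.5], 0], [-1, [0, 0, -0.5], 0], [-1, [0, 0, -0.5], 0], [-1, [0, 0, -0.7], 0], [-1, [0, 0, -0.7], 0], [-1, [0, 0, -0.7], 0], [-1, [0, 0, -0.7], 0], [-1, [0, 0, -0.7], 0], [-1, [0, 0, -0.7], 0], [-1, [0, 0, -0.7], 0]]}}

```text
time_s: 10.05
ee_pos: [0.488, 0.3468, 0.1459]
orientation: [-3.139, 0.004, 1.674]
wrist_force: [0.5, -0.0, -2.5]
grip_width: 0.0097
```

```bash
python3 - <<'E'
from h import *
plan((.55,-.1,.21),1.56,1)
shot("wrist","w6.png",(120,100,520,300),2)
shot("side","s6.png",(190,80,430,230),3)
E
```

```text
t 10.05 at [0.488  0.3468 0.1459] rpy [-3.1386  0.0044  1.6738] w 0.0097 F [ 0.5 -0.  -2.5]  shift cm [-45.11   1.56  -6.22] turn 6.52
```

View pics/w6.png

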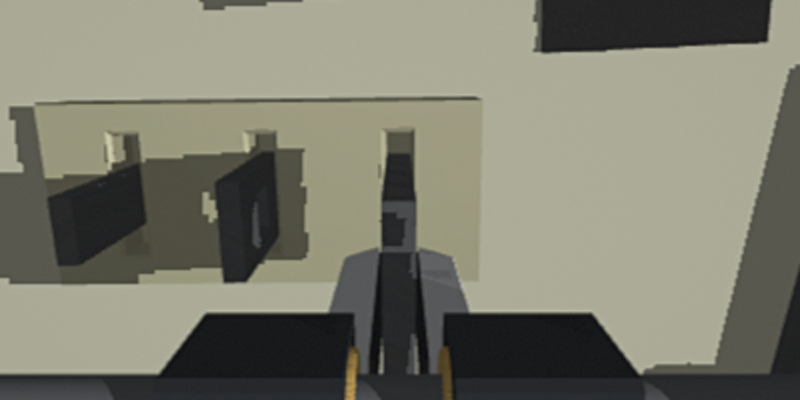

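View pics/s6.png

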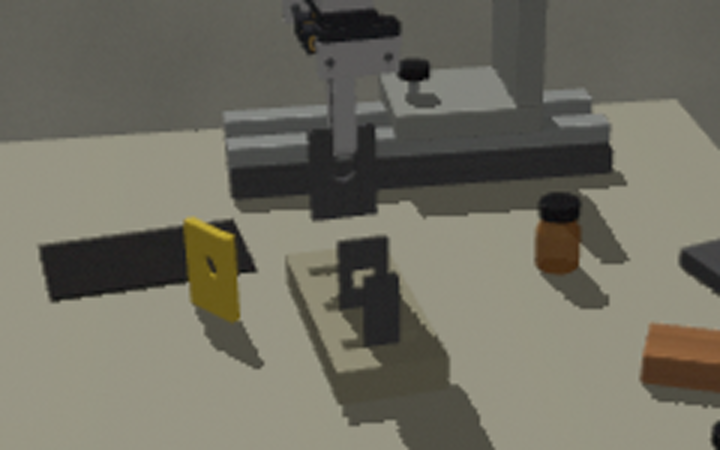

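Request:
{"fn": "play_rows", "kwargs": {"commands": [[-1, [0, 0, -1.5], 0], [-1, [0, 0, -2], 0], [-1, [-1, 0.5, -2], 0], [-1, [-2, 1, -1.5], 0], [-1, [-3, 1, -1], 0], [-1, [-4, 1, 0], 0], [-1, [-4, 1, 0], 0], [-1, [-4, 1, 0], 0], [-1, [-4, 1, 0], 0], [-1, [-4, 1, 0], 0], [-1, [-4, 1, 0], 0], [-1, [-4, 1, 0], 0]]}}

```text
time_s: 11.35
ee_pos: [0.6225, 0.014, 0.2408]
orientation: [3.136, 0.001, 1.687]
wrist_force: [0.1, 0.8, -2.3]
grip_width: 0.0099
```

Request:
{"fn": "play_rows", "kwargs": {"commands": [[-1, [-3.5, 1, 0], 1], [-1, [-3, 0.5, 0], 1.2], [-1, [-2.5, 0, 0], 1.2], [-1, [-2, 0, 0], 1.2], [-1, [-1, 0, 0], 1], [-1, [-0.5, 0, 0], 0.5], [-1, [0, 0, 0], 0], [-1, [0, 0, 0], 0]]}}

```text
time_s: 12.15
ee_pos: [0.6491, -0.1197, 0.2442]
orientation: [3.135, 0.001, 1.568]
wrist_force: [0.0, 0.7, -3.2]
grip_width: 0.01
```

```bash
python3 - <<'E'
from h import *
plan((.64,-.11,.23),1.55,1)
shot("wrist","w7.png")
E
```

```text
t 12.15 at [ 0.6491 -0.1197  0.2442] rpy [3.1352e+00 1.2000e-03 1.5682e+00] w 0.01 F [ 0.   0.7 -3.2]  shift cm [ 0.97 -0.92  1.42] turn 1.04
```

View pics/w7.png

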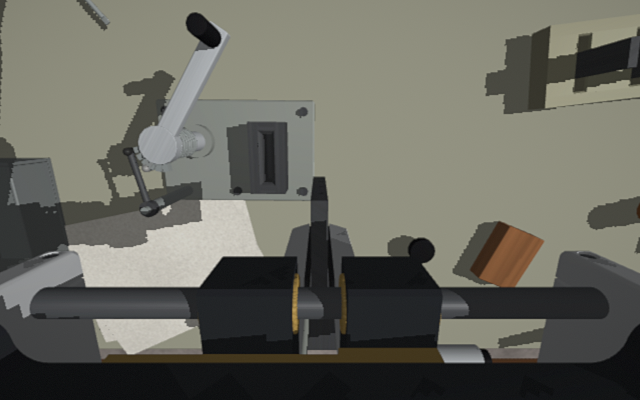

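Slot is well visible at about (267,157), pivot (158,145), post top (203,30). Zoom.

```bash
python3 - <<'E'
from h import *
print(status.state()["ee_pos"],status.state()["orientation"])
shot("wrist","w7c.png",(215,90,335,210),5)
E
```

```text
[ 0.64913112 -0.11945554  0.24429161] [3.13507620e+00 1.27655212e-03 1.56855365e+00]
```

View pics/w7c.png

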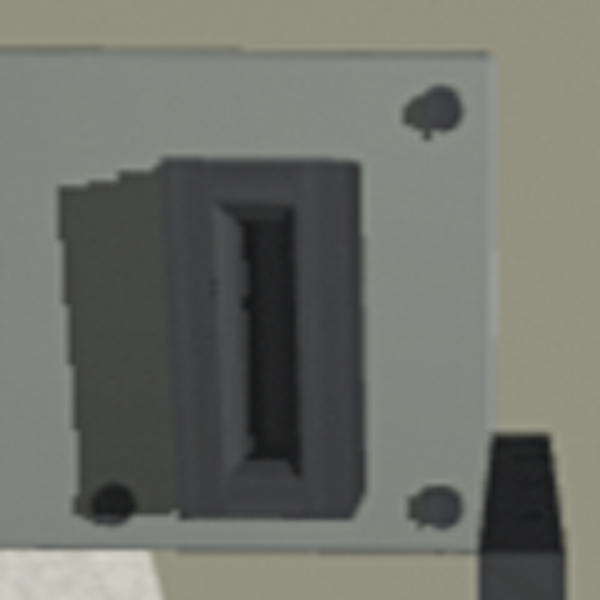

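```bash
cat > ov.py <<'E'
from h import *
from scipy.optimize import least_squares
def model(p,L):
    x,y,a=p; c,s=np.cos(a),np.sin(a); L=np.atleast_2d(L)
    return np.c_[x+c*L[:,0]-s*L[:,1], y+s*L[:,0]+c*L[:,1], L[:,2]]
def rect(hx,hy,z): return np.array([[-hx,-hy,z],[-hx,hy,z],[hx,hy,z],[hx,-hy,z]])
def overlay(im,C,p,off,k,name,extra=()):
    o=im.copy()
    for r,col in ((rect(.046,.023,.05),(0,255,0)),(rect(.035,.010,.05),(0,0,255)),(rect(.031,.006,.046),(255,0,255)))+tuple(extra):
        q=((proj(C,model(p,r))-off)*k).round().astype(int); cv2.polylines(o,[q.reshape(-1,1,2)],True,col,1)
    cv2.imwrite("pics/"+name,o)
E
python3 - <<'E'
from ov import *
s=dict(ee_pos=np.array([.64913,-.1196,.2443]),orientation=np.array([3.1351,.00125,1.5683]))
C=cam("wrist",s); off=np.array([215,90])
L=np.array([[-.046,-.023,.05],[.046,-.023,.05]]); uv=np.array([[162,160],[180,518]])/5+off
f=lambda p:(proj(C,model(p,L))-uv).ravel()
r=least_squares(f,[.615,-.186,0],x_scale=[.01,.01,.1]);print(r.x,r.fun)
im=cv2.imread("pics/w7c.png"); overlay(im,C,r.x,off,5,"w7o.png")
print(onz(C,(158,145),.118))
E
```

```text
[ 0.617245   -0.18550307 -0.00993985] [ 0.00279081 -0.33737805 -0.00302245  0.38021051]
[ 0.59570461 -0.28579682  0.118     ]
```

View pics/w7o.png

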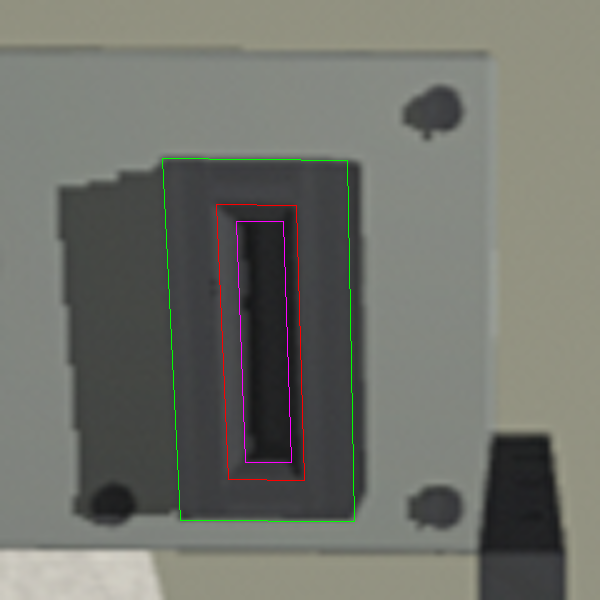

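```bash
python3 - <<'E'
from ov import *
s=dict(ee_pos=np.array([.64913,-.1196,.2443]),orientation=np.array([3.1351,.00125,1.5683]))
C=cam("wrist",s)
Rm=R.from_euler('xyz',s["orientation"])
for uv,z in (((480,550),.2669),((566,550),.2669),((493,436),.1819),((549,436),.1819)):
    P=onz(C,(215+uv[0]/5,90+uv[1]/5),z); print((Rm.inv().apply(P-s["ee_pos"])*1000).round(1))
plan((.618,-.1855,.15),1.557,1)
E
```

```text
[ -4.1 -31.  -22.8]
[  5.5 -31.  -22.8]
[ -4.1 -30.3  62.2]
[  5.3 -30.4  62.2]
t 12.25 at [ 0.6491 -0.1194  0.2442] rpy [3.1351e+00 1.4000e-03 1.5687e+00] w 0.0098 F [ 0.4  0.3 -2.8]  shift cm [-6.6  -3.16  9.41] turn 0.67
```

Request:
{"fn": "play_rows", "kwargs": {"commands": [[-1, [-1, -0.5, 0], 0], [-1, [-1, -0.5, 0], 0.2], [-1, [-1, -0.5, 0.4], 0.2], [-1, [-1, -0.5, 0.5], 0.2], [-1, [-0.8, -0.4, 0.5], 0], [-1, [-0.8, -0.4, 0.5], 0], [-1, [-0.6, -0.3, 0.5], 0], [-1, [-0.5, 0, 0.5], 0], [-1, [0, 0, 0.5], 0], [-1, [0, 0, 0.5], 0], [-1, [0, 0, 0.5], 0], [-1, [0, 0, 0.5], 0]]}}

```text
time_s: 13.45
ee_pos: [0.6147, -0.1907, 0.1909]
orientation: [3.135, 0.001, 1.559]
wrist_force: [0.1, 0.6, -2.1]
grip_width: 0.0096
```

```bash
python3 - <<'E'
from h import *
plan((.6179,-.1861,.14),1.559,1)
E
```

```text
t 13.45 at [ 0.6147 -0.1907  0.1909] rpy [3.1353e+00 9.0000e-04 1.5592e+00] w 0.0096 F [ 0.1  0.6 -2.1]  shift cm [0.47 0.28 5.09] turn 0.01
```

Request:
{"fn": "play_rows", "kwargs": {"commands": [[-1, [0.2, 0.2, 0.5], 0], [-1, [0.2, 0.1, 0.5], 0], [-1, [0.1, 0, 0.5], 0], [-1, [0, 0, 0.5], 0], [-1, [0, 0, 0.5], 0], [-1, [0, 0, 0.5], 0], [-1, [0, 0, 0.5], 0], [-1, [0, 0, 0.4], 0], [-1, [0, 0, 0.3], 0], [-1, [0, 0, 0.2], 0]]}}

```text
time_s: 14.45
ee_pos: [0.6185, -0.1841, 0.1422]
orientation: [3.136, 0.0, 1.561]
wrist_force: [0.6, -0.3, -2.8]
grip_width: 0.0098
```

```bash
python3 - <<'E'
from ov import *
s=status.state()
plan((.6179,-.1861,.14),1.559,1)
shot("wrist","w8.png",(220,130,420,270),4)
C=cam("wrist",s); overlay(cv2.imread("pics/w8.png"),C,(.6172,-.1855,-.012),np.array([220,130]),4,"w8o.png")
E
```

```text
t 14.45 at [ 0.6185 -0.1841  0.1422] rpy [3.1361e+00 2.0000e-04 1.5609e+00] w 0.0098 F [ 0.6 -0.3 -2.8]  shift cm [-0.2  -0.06  0.22] turn 0.11
```

View pics/w8.png

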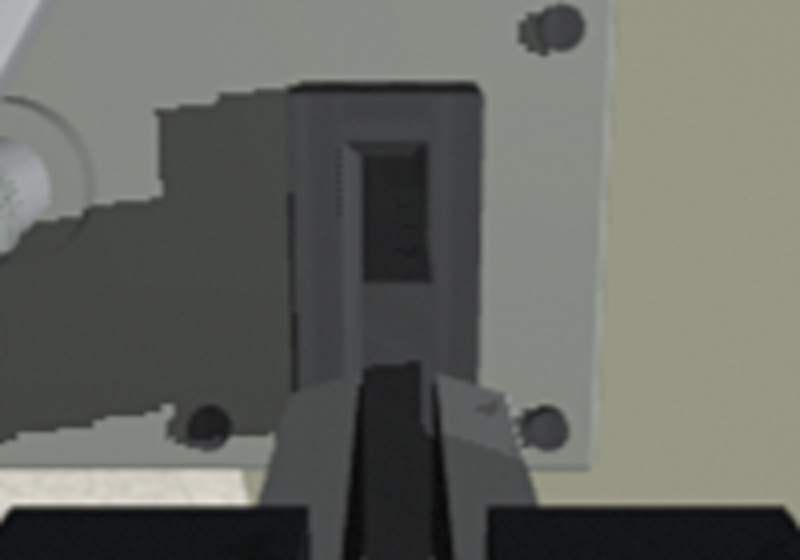

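View pics/w8o.png

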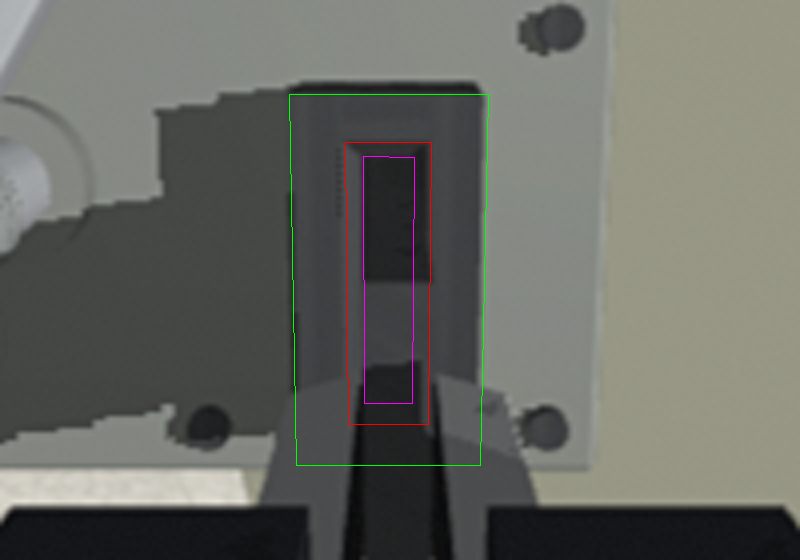

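```bash
python3 - <<'E'
import cv2,numpy as np
im=cv2.imread("pics/w8.png")[110:400,270:510]
im=np.clip((im.astype(float)-20)*3,0,255).astype(np.uint8)
cv2.imwrite("pics/w8e.png",cv2.resize(im,None,fx=2,fy=2))
from ov import *
s=dict(ee_pos=np.array([ 0.6185,-0.1841,0.1422]),orientation=np.array([3.1361,0.0002,1.5609]))
C=cam("wrist",s);Rm=R.from_euler('xyz',s["orientation"])
for z in (-.0226,.0624):
  for x in(-.005,.005): print(((proj(C,s["ee_pos"]+Rm.apply([x,-.0307,z]))-[220,130])*4-[270,110])*2)
E
```

```text
[[174.50565816 343.12119771]]
[[318.43433742 343.17868402]]
[[200.22447663 154.01496869]]
[[295.3953361  154.05836969]]
```

View pics/w8e.png

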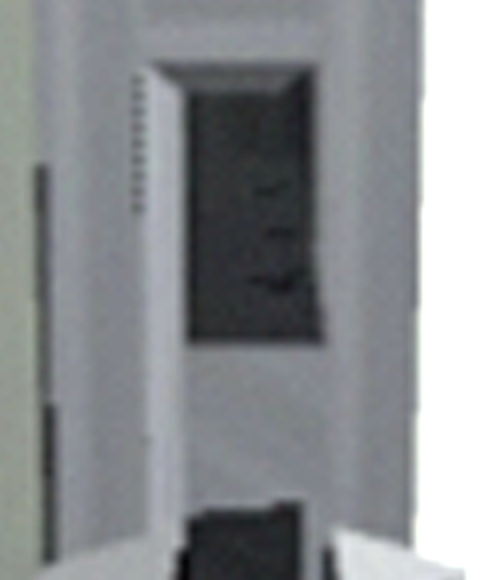

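Request:
{"fn": "play_rows", "kwargs": {"commands": [[-1, [-0.2, 0, 0.2], 0.1], [-1, [0, 0, 0.4], 0], [-1, [0, 0, 0.5], 0], [-1, [0, 0, 0.5], 0], [-1, [0, 0, 0.5], 0], [-1, [0, 0, 0.3], 0]]}}

```text
time_s: 15.1
ee_pos: [0.6189, -0.1865, 0.1168]
orientation: [3.135, 0.001, 1.559]
wrist_force: [-0.3, -0.5, -2.7]
grip_width: 0.0097
```

```bash
python3 - <<'E'
from h import *
plan((.6179,-.1863,.0774),1.559,1)
E
```

```text
t 15.1 at [ 0.6189 -0.1865  0.1168] rpy [3.1350e+00 7.0000e-04 1.5588e+00] w 0.0097 F [-0.3 -0.5 -2.7]  shift cm [ 0.03 -0.13  3.94] turn -0.01
```

Request:
{"fn": "play_rows", "kwargs": {"commands": [[-1, [0, -0.1, 0.3], 0], [-1, [0, 0, 0.4], 0], [-1, [0, 0, 0.4], 0], [-1, [0, 0, 0.3], 0]]}}

```text
time_s: 15.5
ee_pos: [0.6178, -0.1864, 0.1013]
orientation: [3.135, 0.001, 1.559]
wrist_force: [0.0, 0.1, -3.5]
grip_width: 0.0096
```

```bash
python3 - <<'E'
from h import *
plan((.6179,-.1863,.0774),1.559,1)
E
```

```text
t 15.5 at [ 0.6178 -0.1864  0.1013] rpy [3.1354e+00 6.0000e-04 1.5589e+00] w 0.0096 F [ 0.   0.1 -3.5]  shift cm [ 0.02 -0.01  2.39] turn -0.01
```

Bottom is ~11 mm into the slot with no force. Continue.

Request:
{"fn": "play_rows", "kwargs": {"commands": [[-1, [0, 0, 0.4], 0], [-1, [0, 0, 0.4], 0], [-1, [0, 0, 0.4], 0], [-1, [0, 0, 0.4], 0], [-1, [0, 0, 0.3], 0], [-1, [0, 0, 0.2], 0]]}}

```text
time_s: 16.1
ee_pos: [0.6179, -0.1864, 0.0782]
orientation: [3.136, 0.0, 1.559]
wrist_force: [0.8, 1.2, -2.6]
grip_width: 0.0096
```

```bash
python3 - <<'E'
from h import *
plan((.6179,-.1863,.0774),1.559,1)
E
```

```text
t 16.1 at [ 0.6179 -0.1864  0.0782] rpy [3.1356e+00 5.0000e-04 1.5590e+00] w 0.0096 F [ 0.8  1.2 -2.6]  shift cm [ 0.01 -0.    0.08] turn -0.0
```

Almost home; press lightly until contact shows.

Request:
{"fn": "play_rows", "kwargs": {"commands": [[-1, [0, 0, 0.1], 0], [-1, [0, 0, 0.1], 0]]}}

```text
time_s: 16.3
ee_pos: [0.6181, -0.1864, 0.0774]
orientation: [3.135, 0.001, 1.559]
wrist_force: [-2.0, 0.4, 3.1]
grip_width: 0.0097
```

Request:
{"fn": "play_rows", "kwargs": {"commands": [[-1, [0, 0, 0.1], 0], [-1, [0, 0, 0.1], 0]]}}

```text
time_s: 16.5
ee_pos: [0.6182, -0.1864, 0.0774]
orientation: [3.134, 0.001, 1.559]
wrist_force: [-2.2, 1.4, 3.7]
grip_width: 0.0096
```

Request:
{"fn": "play_rows", "kwargs": {"commands": [[-0.5, [0, 0, 0], 0], [-0.3, [0, 0, 0], 0], [-0.1, [0, 0, 0], 0], [-0.1, [0, 0, 0], 0], [-0.1, [0, 0, 0], 0], [-0.1, [0, 0, -0.4], 0], [-0.1, [0, 0, -0.5], 0], [-0.1, [0, 0, -0.6], 0], [-0.1, [0, 0, -0.8], 0], [-0.1, [0, 0, -1], 0], [-0.1, [0, 0, -1], 0], [-0.1, [0, 0, -1], 0]]}}

```text
time_s: 17.7
ee_pos: [0.619, -0.1869, 0.1344]
orientation: [3.13, 0.002, 1.559]
wrist_force: [0.2, 0.2, 0.3]
grip_width: 0.0424
```

Request:
{"fn": "play_rows", "kwargs": {"commands": [[-0.1, [0, 0, -1], 0], [-0.1, [0, 0, -1], 0], [-0.1, [0, 0, -2], 0], [-0.1, [0, 0, -2], 0], [-0.1, [0, 0, -1.5], 0], [-0.1, [0, 0, -0.5], 0], [-0.1, [0, 0, 0], 0]]}}

```text
time_s: 18.4
ee_pos: [0.6188, -0.1869, 0.2241]
orientation: [3.125, 0.005, 1.559]
wrist_force: [0.3, -0.2, 0.2]
grip_width: 0.0424
```

```bash
python3 - <<'E'
from ov import *
plan((.6179,-.1863,.2),1.559,1)
s=status.state()
shot("wrist","w9.png")
im=shot("side","s9.png",(320,200,480,370),3)
shot("top","t9.png",(360,110,500,220),5)
C=cam("side")
p=(.6172,-.1858,-.012)
for z in(.1,.0575+.0055): print(z,((proj(C,model(p,[[-.03,-.005,z],[.03,-.005,z],[0,-.005,z]]))-[320,200])*3).round(0).tolist())
E
```

```text
t 18.4 at [ 0.6188 -0.1869  0.2241] rpy [3.1248 0.0046 1.559 ] w 0.0424 F [ 0.3 -0.2  0.2]  shift cm [ 0.07 -0.13  2.4 ] turn -0.0
0.1 [[212.0, 194.0], [308.0, 185.0], [260.0, 189.0]]
0.063 [[208.0, 241.0], [303.0, 232.0], [256.0, 237.0]]
```

View pics/w9.png

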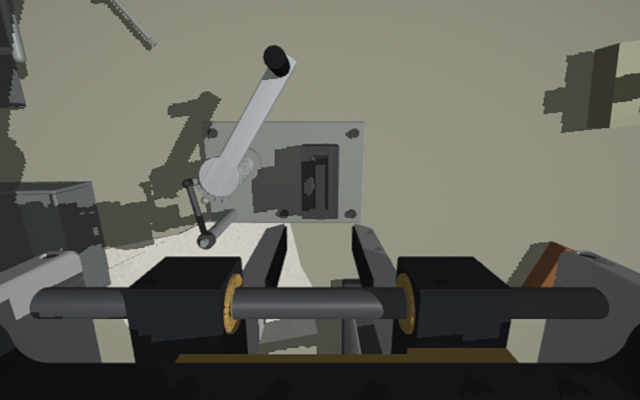

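View pics/s9.png

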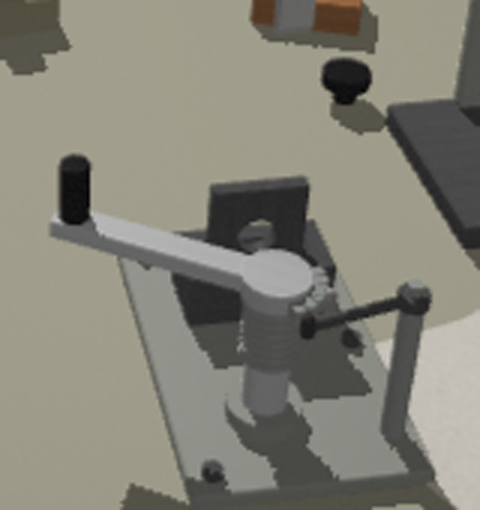

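View pics/t9.png

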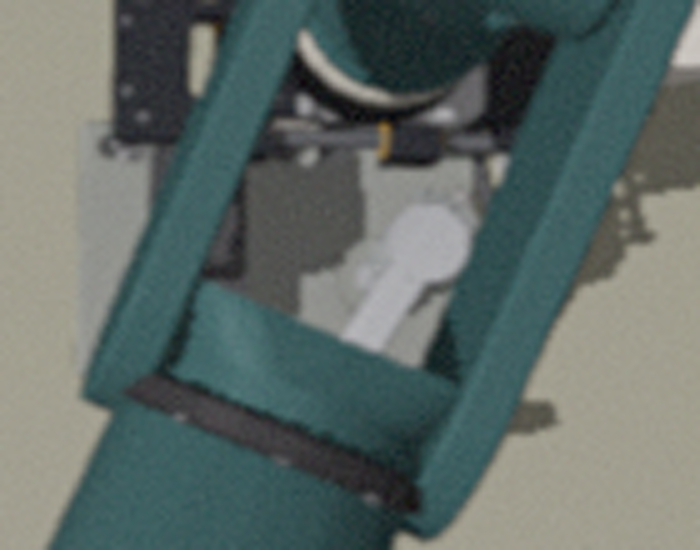

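```bash
python3 - <<'E'
from ov import *
C=cam("side"); p=(.6172,-.1858,-.012)
f=lambda L:((proj(C,model(p,L))-[320,200])*3).round(0).tolist()
print("back top",f([[-.03,.005,z] for z in (.1,)]+[[.03,.005,.1]]))
print("block",f([[-.046,-.023,.05],[.046,-.023,.05],[.046,.023,.05],[-.046,.023,.05]]))
print("pivot top",f([[-.02,-.1,.118]]),"pawl post top",f([[.05,-.122,.11]]))
a=1.0;print("kpost",f([[-.02-.12*np.sin(a),-.1+.12*np.cos(a),z] for z in(.118,.156)]))
W=cam("wrist"); print("wrist",proj(W,model(p,[[-.02-.12*np.sin(a),-.1+.12*np.cos(a),.156],[-.02,-.1,.118],[-.03,-.005,.1],[.03,.005,.1]])).round(1).tolist())
shot("side","s9b.png",(370,240,440,330),8)
shot("wrist","w9b.png",(230,110,390,230),5)
E
```

```text
back top [[208.0, 184.0], [303.0, 175.0]]
block [[189.0, 279.0], [335.0, 265.0], [312.0, 218.0], [172.0, 231.0]]
pivot top [[275.0, 273.0]] pawl post top [[411.0, 299.0]]
kpost [[72.0, 215.0], [73.0, 162.0]]
wrist [[274.5, 58.3], [218.4, 178.7], [315.0, 166.2], [324.3, 221.3]]
```

View pics/s9b.png

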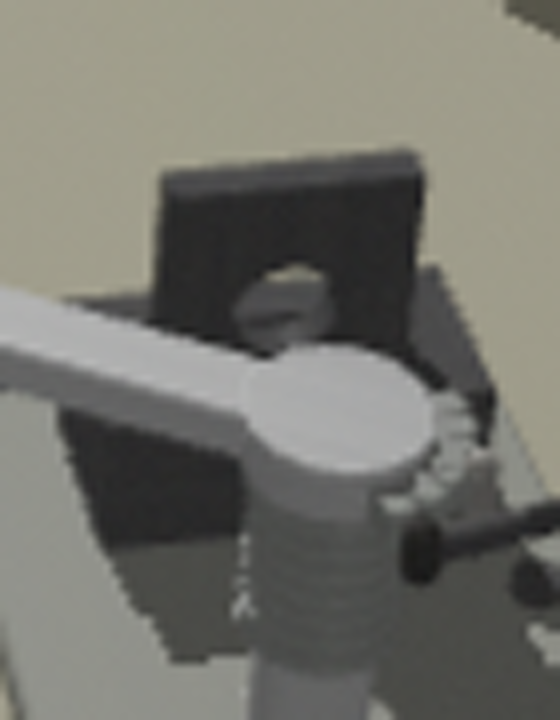

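View pics/w9b.png

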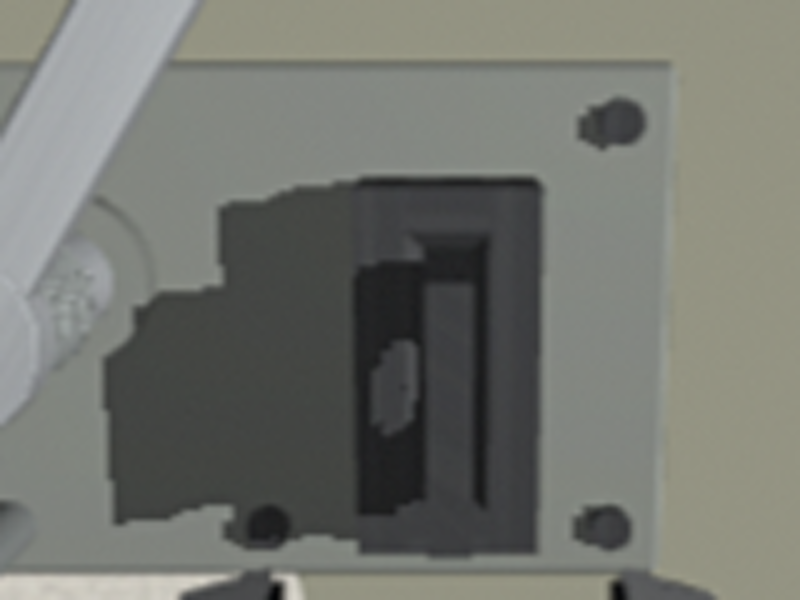

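```bash
cat > arc.py <<'E'
from ov import *
H=(.6172,-.1858,-.012)
def post(th): a=1-th; return model(H,[[-.02-.12*np.sin(a),-.1+.12*np.cos(a),.124]])[0]
def yawt(th): return 1-th+H[2]
E
python3 - <<'E'
from arc import *
for t in (0,.3,.6,.8,.9,1): print(t,post(t).round(4),round(yawt(t),3))
plan([*post(0)[:2],.22],yawt(0),1)
E
```

```text
0 [ 0.4958 -0.2195  0.124 ] 0.988
0.3 [ 0.5198 -0.1929  0.124 ] 0.688
0.6 [ 0.5506 -0.1745  0.124 ] 0.388
0.8 [ 0.5736 -0.1677  0.124 ] 0.188
0.9 [ 0.5855 -0.166   0.124 ] 0.088
1 [ 0.5974 -0.1656  0.124 ] -0.012
t 18.65 at [ 0.6179 -0.1866  0.2213] rpy [3.1290e+00 3.0000e-03 1.5589e+00] w 0.0424 F [-0.6  0.8  0.3]  shift cm [-3.430e+00 -1.217e+01 -1.000e-02] turn 32.71
```

Request:
{"fn": "play_rows", "kwargs": {"commands": [[-0.1, [-0.4, -1, 0], 0], [-0.1, [-0.5, -2, 0], 0], [-0.1, [-0.6, -2.2, 0], 0], [-0.1, [-0.6, -2.2, 0], 0], [-0.1, [-0.6, -2, 0], 0], [-0.1, [-0.4, -1.5, 0], 0], [-0.1, [-0.3, -0.8, 0], 3], [-0.1, [0, 0, 0], 7], [-0.1, [0, 0, 0], 7], [-0.1, [0, 0, 0], 7], [-0.1, [0, 0, 0], 5], [-0.1, [0, 0, 0], 3]]}}

```text
time_s: 19.85
ee_pos: [0.4839, -0.2208, 0.2109]
orientation: [-3.136, 0.001, 0.974]
wrist_force: [0.2, -0.5, 0.2]
grip_width: 0.0424
```

```bash
python3 - <<'E'
from arc import *
s=status.state()
plan([*post(0)[:2],.175],yawt(0),1)
shot("wrist","w10.png"); C=cam("wrist",s)
a=post(0); print(proj(C,[[*a[:2],.156],[*a[:2],.118]]))
E
```

```text
t 19.85 at [ 0.4839 -0.2208  0.2109] rpy [-3.1362e+00  1.1000e-03  9.7400e-01] w 0.0424 F [ 0.2 -0.5  0.2]  shift cm [0.78 0.93 3.59] turn -0.8
[[328.09694729 225.18519934]
 [326.9756384  213.04204876]]
```

View pics/w10.png

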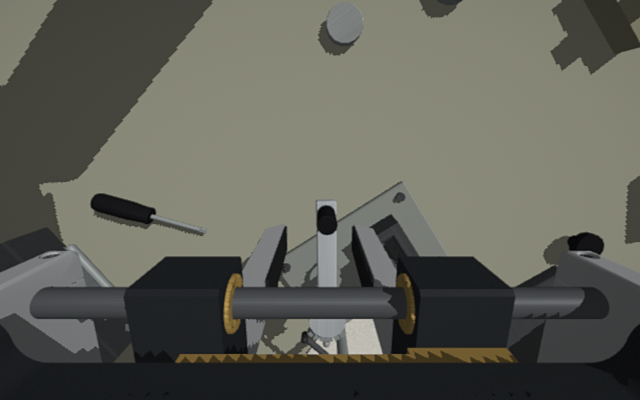

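Request:
{"fn": "play_rows", "kwargs": {"commands": [[-0.1, [0.4, 0.5, 0], -0.4], [-0.1, [0.4, 0.4, 0.3], -0.4], [-0.1, [0, 0, 0.6], 0], [-0.1, [0, 0, 0.6], 0], [-0.1, [0, 0, 0.6], 0], [-0.1, [0, 0, 0.5], 0], [-0.1, [0, 0, 0.5], 0], [-0.1, [0, 0, 0.3], 0]]}}

```text
time_s: 20.7
ee_pos: [0.4948, -0.2187, 0.172]
orientation: [-3.132, 0.002, 0.992]
wrist_force: [0.0, 0.4, 0.0]
grip_width: 0.0426
```

```bash
python3 - <<'E'
from arc import *
plan([*post(0)[:2],.124],yawt(0),1)
shot("wrist","w11.png",(220,150,420,300),4)
E
```

```text
t 20.7 at [ 0.4948 -0.2187  0.172 ] rpy [-3.1324e+00  1.6000e-03  9.9170e-01] w 0.0426 F [0.  0.4 0. ]  shift cm [-0.    0.17  4.8 ] turn 0.21
```

View pics/w11.png

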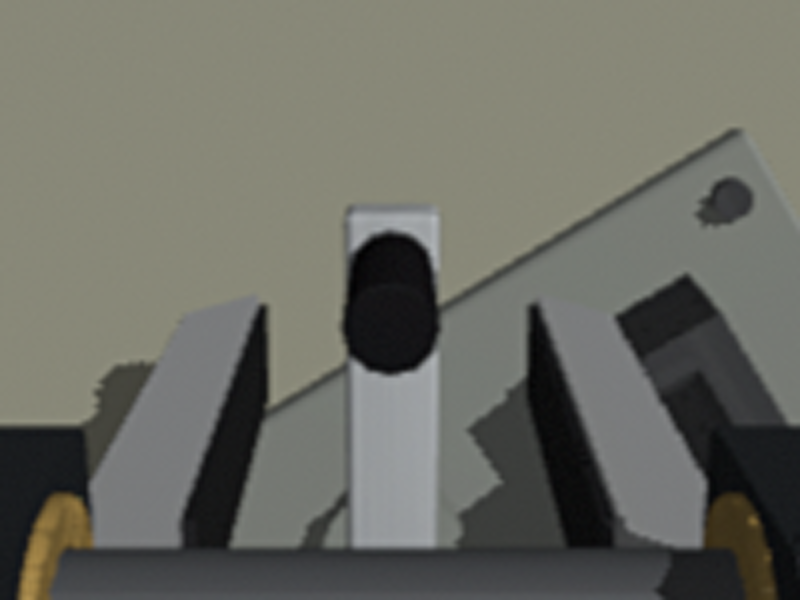

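Request:
{"fn": "play_rows", "kwargs": {"commands": [[-0.1, [0, 0.1, 0.4], 0], [-0.1, [0, 0.1, 0.5], 0], [-0.1, [0, 0, 0.5], 0], [-0.1, [0, 0, 0.5], 0], [-0.1, [0, 0, 0.5], 0], [-0.1, [0, 0, 0.5], 0], [-0.1, [0, 0, 0.5], 0], [-0.1, [0, 0, 0.4], 0], [-0.1, [0, 0, 0.3], 0], [-0.1, [0, 0, 0.2], 0]]}}

```text
time_s: 21.75
ee_pos: [0.4962, -0.2198, 0.1251]
orientation: [-3.133, 0.002, 0.992]
wrist_force: [0.0, -0.8, -0.0]
grip_width: 0.0421
```

```bash
python3 - <<'E'
from arc import *
plan([*post(0)[:2],.125],yawt(0),1)
E
```

```text
t 21.75 at [ 0.4962 -0.2198  0.1251] rpy [-3.1325e+00  1.7000e-03  9.9160e-01] w 0.0421 F [ 0.  -0.8 -0. ]  shift cm [ 0.01 -0.05  0.01] turn 0.21
```

Request:
{"fn": "play_rows", "kwargs": {"commands": [[-0.5, [0, 0, 0], 0], [-1, [0, 0, 0], 0], [-1, [0, 0, 0], 0], [-1, [0, 0, 0], 0], [-1, [0, 0, 0], 0]], "force": 25}}

```text
time_s: 22.25
ee_pos: [0.4956, -0.2208, 0.1251]
orientation: [-3.132, 0.004, 0.991]
wrist_force: [0.3, -0.8, -0.4]
grip_width: 0.0174
```

```bash
cat >> arc.py <<'E'
def now(th):
    s=status.state(); pv=model(H,[[-.02,-.1,.112]])[0]; d=s["ee_pos"]-pv
    a=np.arctan2(-d[0],d[1]) # from +y towards -x, world
    t=1-(a-H[2]); print("theta",round(t,3),"r",round(np.hypot(*d[:2]),4)); plan(post(th),yawt(th),1,s)
E
python3 -c "
from arc import *
now(.1)"
```

```text
theta -0.01 r 0.1195
t 22.25 at [ 0.4956 -0.2208  0.1251] rpy [-3.1324  0.0038  0.9912] w 0.0174 F [ 0.3 -0.8 -0.4]  shift cm [1.32 0.02 0.11] turn 5.91
```

Request:
{"fn": "play_rows", "kwargs": {"commands": [[-1, [0.3, 0, 0], 1.4], [-1, [0.4, 0, 0], 1.8], [-1, [0.4, 0, 0], 1.8], [-1, [0.4, 0, 0], 1.8], [-1, [0.4, 0, 0], 1.8], [-1, [0.4, 0, 0], 1.8]]}}

```text
time_s: 22.85
ee_pos: [0.5092, -0.2036, 0.1251]
orientation: [-3.134, 0.009, 0.796]
wrist_force: [-1.8, -2.0, -0.7]
grip_width: 0.0177
```

```bash
python3 -c "
from arc import *
now(.4)"
```

```text
theta 0.174 r 0.1193
t 22.85 at [ 0.5092 -0.2036  0.1251] rpy [-3.1341  0.0087  0.796 ] w 0.0177 F [-1.8 -2.  -0.7]  shift cm [2.7  0.19 0.09] turn 11.92
```

Request:
{"fn": "play_rows", "kwargs": {"commands": [[-1, [0.4, 0, 0], 1.8], [-1, [0.4, 0, 0], 1.8], [-1, [0.4, 0, 0], 1.8], [-1, [0.4, 0, 0], 1.8], [-1, [0.4, 0, 0], 1.8], [-1, [0.4, 0, 0], 1.8], [-1, [0.4, 0, 0], 1.8], [-1, [0.4, 0, 0], 1.8]]}}

```text
time_s: 23.65
ee_pos: [0.534, -0.1839, 0.1251]
orientation: [-3.138, 0.014, 0.527]
wrist_force: [-1.3, -2.8, -0.4]
grip_width: 0.0176
```

```bash
python3 -c "
from arc import *
now(.7)"
```

```text
theta 0.44 r 0.1191
t 23.65 at [ 0.534  -0.1839  0.1251] rpy [-3.1376  0.0137  0.5269] w 0.0176 F [-1.3 -2.8 -0.4]  shift cm [3.09 0.25 0.07] turn 13.69
```

Request:
{"fn": "play_rows", "kwargs": {"commands": [[-1, [0.4, 0.02, 0], 1.8], [-1, [0.4, 0.02, 0], 1.8], [-1, [0.4, 0.02, 0], 1.8], [-1, [0.4, 0.02, 0], 1.8], [-1, [0.4, 0, 0], 1.8], [-1, [0.4, 0, 0], 1.8]]}}

```text
time_s: 24.25
ee_pos: [0.5531, -0.1748, 0.125]
orientation: [-3.139, 0.023, 0.325]
wrist_force: [-6.9, -3.0, 2.7]
grip_width: 0.0179
```

```bash
python3 -c "
from arc import *
now(.92)"
```

```text
theta 0.618 r 0.1188
t 24.25 at [ 0.5531 -0.1748  0.125 ] rpy [-3.1391  0.0229  0.3248] w 0.0179 F [-6.9 -3.   2.7]  shift cm [3.58 0.26 0.01] turn 14.71
```

Request:
{"fn": "play_rows", "kwargs": {"commands": [[-1, [0.4, 0, 0], 1.7], [-1, [0.4, 0, -0.02], 1.7], [-1, [0.4, 0, -0.02], 1.7], [-1, [0.4, 0, 0], 1.7], [-1, [0.4, 0, 0], 1.7], [-1, [0.4, 0, 0], 1.7]]}}

```text
time_s: 24.85
ee_pos: [0.5628, -0.1725, 0.1247]
orientation: [3.139, 0.056, 0.129]
wrist_force: [-10.5, -3.3, 1.8]
grip_width: 0.0183
```

```bash
python3 -c "
from arc import *
now(.92)"
```

```text
theta 0.702 r 0.1179
t 24.85 at [ 0.5628 -0.1725  0.1247] rpy [3.139  0.0564 0.1287] w 0.0183 F [-10.5  -3.3   1.8]  shift cm [ 2.57 -0.34 -0.08] turn 3.48
```

Request:
{"fn": "play_rows", "kwargs": {"commands": [[-1, [0.8, 0.05, -0.05], -1], [-1, [0.8, 0.05, -0.05], -1], [-1, [0.8, 0.05, -0.05], 0]]}}

```text
time_s: 25.15
ee_pos: [0.5784, -0.1677, 0.1244]
orientation: [-3.133, 0.076, 0.158]
wrist_force: [-8.7, -0.1, 3.1]
grip_width: 0.0187
```

```bash
python3 -c "
from arc import *
now(.92)"
```

```text
theta 0.84 r 0.1191
t 25.15 at [ 0.5784 -0.1677  0.1244] rpy [-3.1327  0.0761  0.158 ] w 0.0187 F [-8.7 -0.1  3.1]  shift cm [ 0.96 -0.04 -0.03] turn 5.16
```

Request:
{"fn": "play_rows", "kwargs": {"commands": [[-1, [0.6, 0, -0.05], 1], [-1, [0.6, 0, -0.05], 1]]}}

```text
time_s: 25.35
ee_pos: [0.5866, -0.1667, 0.1244]
orientation: [-3.136, 0.086, 0.117]
wrist_force: [-7.8, -1.9, 1.1]
grip_width: 0.0188
```

```bash
python3 -c "
from arc import *
now(.95)
shot('side','s12.png',(320,200,480,370),3);shot('wrist','w12.png')"
```

```text
theta 0.909 r 0.1192
t 25.35 at [ 0.5866 -0.1667  0.1244] rpy [-3.1362  0.0864  0.1169] w 0.0188 F [-7.8 -1.9  1.1]  shift cm [ 0.49 -0.05 -0.  ] turn 4.52
```

View pics/s12.png

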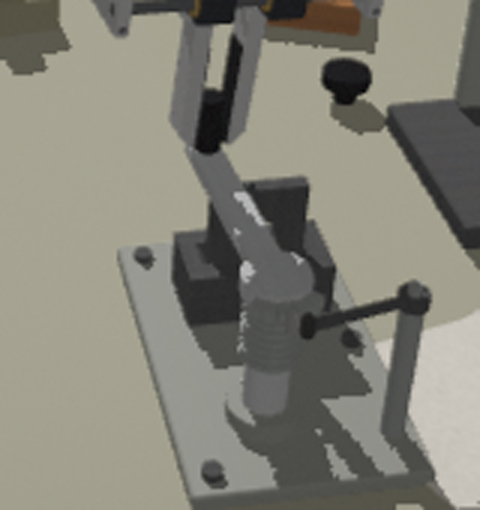

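View pics/w12.png

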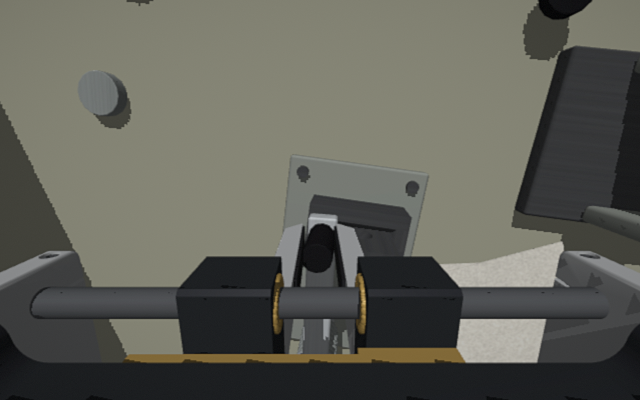

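```bash
python3 -c "
from arc import *
C=cam('side')
for t in (.75,.8,.85,.9,.95,1):
    p=post(t); print(t,((proj(C,[[*p[:2],.118],[*p[:2],.156]])-[320,200])*3).round(0).tolist())
shot('side','s13.png',(370,215,430,290),8)
"
```

```text
0.75 [[173.0, 152.0], [176.0, 101.0]]
0.8 [[182.0, 150.0], [185.0, 98.0]]
0.85 [[191.0, 148.0], [195.0, 97.0]]
0.9 [[201.0, 146.0], [204.0, 95.0]]
0.95 [[210.0, 145.0], [213.0, 94.0]]
1 [[219.0, 144.0], [223.0, 93.0]]
```

View pics/s13.png

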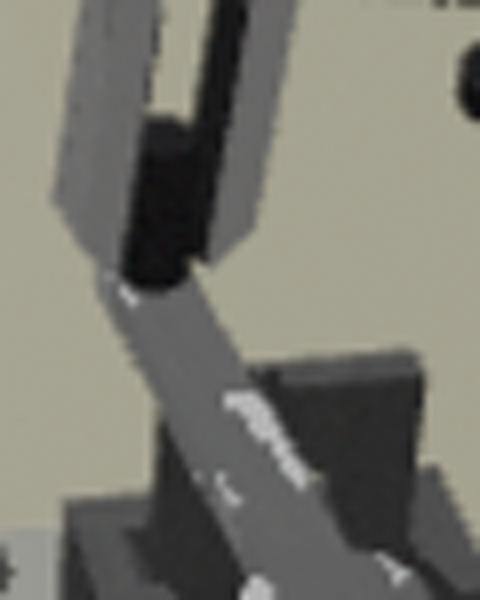

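```bash
python3 -c "
from arc import *
now(.95)
for i in range(5): eyes.read_camera('side')
now(.95); print(status.state()['joint_vel'].round(3))
"
```

```text
theta 0.911 r 0.1192
t 25.5 at [ 0.5868 -0.1667  0.1245] rpy [-3.1362  0.0858  0.1178] w 0.0192 F [-7.8 -2.2  0.7]  shift cm [ 0.47 -0.05  0.01] turn 4.57
theta 0.91 r 0.1192
t 25.75 at [ 0.5867 -0.1667  0.1244] rpy [-3.1361  0.0856  0.1178] w 0.019 F [-6.9 -1.8  0.7]  shift cm [ 0.49 -0.05  0.  ] turn 4.57
[ 0.     0.     0.    -0.001 -0.002  0.001]
```

```bash
python3 -c "
from arc import *
shot('side','s14.png')
"
```

```text
(no output)
```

View pics/s14.png

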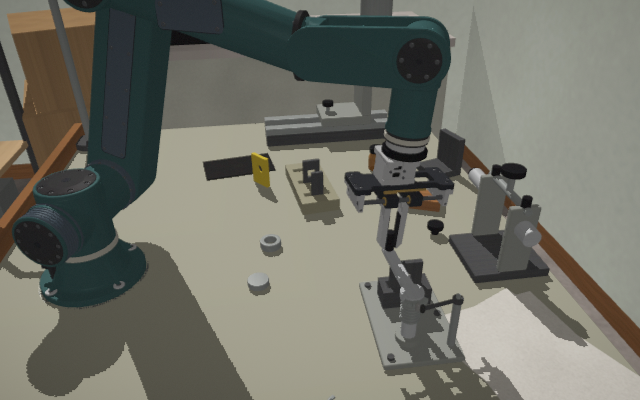

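The other two plates stand in the tray at (310,170) and (316,182), the wide plate is in the slot at (407,272), and the fingers hold the post at (390,240).

```bash
python3 -c "
from h import *
print(ctrl.close_job()); print(status.state()['time_s'])"
```

```text
the job is handed in; nothing more can be done
None
the job is handed in; nothing more can be done
```

I moved the wide plate with the round window from the tray's far (+y) pocket into the holder slot. I then swung the sprung arm past its click by the post and handed the job in at about 26 s. No verdict is reported on hand-in.

**Plate:** it met the slot floor with the TCP at z = 0.0774 m, exactly where full depth was predicted. Afterwards its top edges matched the fully-home position to within a few pixels in the side and wrist views.

**Other plates:** the last side picture shows both still standing in the tray, with the yellow look-alike left alone.

**Sprung arm:** the fingers grip the post and push it round.
- The swing is about 0.91 rad from the TCP position and about 0.93–0.95 rad from the side image.
- The wrist felt about 7 N of push. The pose held still for 0.25 s with joint speeds near zero.
- I have not measured contact between arm and plate. The bar is described as passing 6 mm above a home plate, and the vertical wrist force was only about 0.7 N.

**Disagreements:**
- The top camera placed the tray about 4 mm lower in y than the wrist camera; I used the wrist camera.
- The tool tilted about 0.09 rad under the push load, which I left as it was because the hold was stable.

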